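Pump up the relief-valve test rig until the indicator pin pops out

ROBOT

A 6-joint arm with a two-finger parallel gripper is mounted at the origin on the work surface. World frame = base frame: x ahead of the robot, y to its left, z up, the work surface at z = 0. Lengths are in m, angles in rad, forces in N, time in s.
With the tool pointing down it reaches from about 0.275 to 0.85 m from the base axis. Payload 5.2 kg.
Tool frame: the origin (TCP) lies at the very end of the fingers, on their centre line; the grasp point (between the pads) lies 19 mm behind it; z points along the fingers, y is the line along which they close (so a half turn about z gives the same grasp; the last joint's range is limited). The gripper opens to 85 mm and grips with 20 to 120 N. Pads are 22 mm wide; open, the fingers measure 114 mm over their backs; the gripper's body (76 mm by 85 mm) begins 54 mm behind the grasp point. The pads swing forward as they close: fully open they stand 13 mm farther back than shut.
Start: joints at [-1.378, 0.259, 1.535, -0, 1.348, -0.203], TCP at [0.212, -0.507, 0.231] pointing down, gripper open.
Joint ranges: [-3.14, 3.14], [-0.91, 2.08], [0.19, 2.58], [-1.22, 4.36], [0.22, 2.71], [-3.12, 3.12]. Speed limits (rad/s): [2.57, 2.57, 3.14, 3.14, 3.14, 3.14].

INTERFACE

Orientations are given as a unit quaternion [w, x, y, z].
In Python, from cell import robot, imaging gives the robot as it stands.
- The arm moves only by the shell command python3 -m pendant 'ROWS' [FORCE]. ROWS is JSON, a list of rows, each a list of 7 numbers: the opening, from 0 (shut) to 1 (fully open), then the shift along the tool's x, y, z in m, then the turn, a rotation vector about the tool's x, y, z in degrees. A call has 1 to 8 rows; each row is the pose to reach, as a shift and turn from the pose commanded when the call began, along the tool's axes at that moment; what a row does not reach only later rows make up. A row lasts 1/8 s, in which the tool goes at most 62.5 mm and 10.7 degrees, less where a joint would pass 70% of its speed; a pose out of reach is approached as far as the arm can. A call with a gripper value outside its range is refused whole. The fingers move at their own pace and stop on an object; FORCE is the grip in N (left out, the last holds). Time passes only in rows, so rows that repeat a pose let the fingers close. It gives the time, the measured TCP pose, the force, the opening and the grip force at its end, in the units of the state.
- robot.sense(): the state, without advancing time (a new reading comes with each control period).
- imaging.snapshot(name): name is "side" or "top"; returns (picture, depth): 384x512x3 uint8, red, green, blue; 384x512 float32, m along the optical axis (not along the pixel's ray), 0 where there is no reading.
- imaging.calibration(name): a dict with "fx", "fy", "cx", "cy" (pixels), "k1" (the pictures are not rectified: a ray, as slopes to the right and down, at radius r is drawn at 1 + k1 r^2 times it, then the intrinsics apply), "origin" and "orientation" of the camera in the world. Camera axes: x right, y down, z forward; pixel columns grow to the right and rows downward; lengths in m; the calibration is good to about 2 mm. A picture is of the moment at which its call begins. calibration takes no time and is no camera call.
- robot.finish_job(): hands the job in; it is judged then, once.
The state is a dict: "clock": time; "qpos": joint angles; "joint_vel": joint speeds; "tau": joint torques, N m; "position": TCP position; "ee_rot": TCP orientation; "ft_force": force on the tool from outside, world axes, zero at the start; "moment": the same for the moment, N m; "width": finger opening in m; "gripper_force": force on a finger pad.
Only numpy, scipy, OpenCV 4.12 (cv2) and the standard library are available. Lean on these libraries where they do the work, as an engineer would, in place of code of your own. Each camera call takes 0.05 s, during which the arm holds its last target. There are 200 camera calls.

TASK

Prove the transformer relief valve on the bench test rig: swing the vent handle across its pipe to shut the vent, then pump the palm knob with full strokes, letting it spring right back up each time, until the indicator pin on top of the relief valve pops fully out. Only push with the fingers: do not touch the pin, do not lift, tip or shove the rig, and leave the things lying around it alone. At the end the vent is still shut, the knob is let go and all the way up, and the pin is out.

Things in the scene. Friction and masses are not known exactly. Their poses are not given: they have to be found in the camera images.
- rig: Test rig, 7 kg, loose on rubber feet. Origin on the bench; grey base plate spans x -130..110, y -170..170 mm, top 18 mm up. On it: pump barrel 38 mm wide (axis x 0, y -110); round gauge 63 mm (x 4, y -30), up to 135 mm high; aluminium relief valve bell on a bolted flange 100 mm wide (axis x 0, y 105), top 108 mm high; brass vent ball valve on a pipe along -x (y 20), 40 mm high.
- vent (a joint): Vent handle, a quarter-turn lever on a vertical pivot. 0 = open: it points along the pipe (rig -x). 1.57 rad = shut, against its stop: it lies across the pipe, pointing to rig +y. Shuts clockwise seen from above, stays where it is left, takes about 2.5 N at the grip; starts between 0 and 0.5. Until it is nearly at the stop (over 1.3) the pump builds no pressure.
- vent_pivot (a point): On the vent handle's vertical pivot at mid-thickness of the handle (rig x -70, y +20 mm, 81 mm above the bench). Moves with the rig but does not turn with the handle.
- vent_grip (a point): Middle of the handle's black sleeve, 55 mm from the pivot and at the same height. The sleeve is 48 mm long (29 to 77 mm from the pivot), 16 mm wide and 11 mm thick.
- plunger (a joint): How far the pump's palm knob is pressed down: 0 = all the way up, 0.030 m = bottom stop. A spring lifts it again: 6 N at the top, 12 N at the bottom, and 3 to 6 N more while it is pumped at hand speed (under 20 N in all). Only full strokes count: at least 26 mm down, then right back up to the top.
- knob_top (a point): Centre of the top of the black mushroom-shaped palm knob, 56 mm across and 24 mm thick, slightly domed, 205 mm above the bench when up. It moves down with the knob.
- indicator (a joint): How far the indicator pin has come out of the relief valve: under 0.001 m while it is in; 0.022 m = fully out, where it stays by itself. It jumps out all at once during one of the strokes, the fourth to the sixth full one depending on the pressure left in the rig.
- pin_top (a point): Top centre of the indicator pin, a brass pin 10 mm thick with a 16 mm cap in the centre of the relief valve's bell: 114 mm above the bench when in, 136 mm when out.
- gauge (a joint): Gauge pointer's turn from zero in rad, clockwise: a full stroke adds about 0.7 (the first one 0.1 to 0.9); it starts between 0 and 1.5 and holds its highest reading. The pin pops out at about 4.1.
- lampholder: White porcelain lampholder, 72 mm across, with a clear glass bulb, 130 mm tall in all, 0.3 kg, loose, beside the relief valve; origin at the centre of its underside.
- switch_insert: Light switch insert, 71 mm square frame on a grey body, 36 mm tall, 90 g, loose, in front of the pump; origin at the centre of its underside.
- terminal_strip: White screw-terminal strip, 94 x 20 mm, 17 mm tall, 60 g, loose, in front of the relief valve; its length lies along its own y; origin at the centre of its underside.
- screwdriver: Screwdriver 190 mm long with a red handle, lying along its own x beside the pump, loose; origin under its middle.

How it is judged:
By the outcome, as a careful person would: the job done as asked, in the order asked, and still so for the second after the job is handed in, with the robot touching nothing.
It also fails if it takes over 61 s, if anything falls off the work surface, if the arm or the gripper's body presses on something with over 40 N, if the wrist force passes 120 N, or if a joint passes its speed limit or range.

## Working session

There is one attempt and no reset: what is moved stays moved. The work goes in short steps, Python scripts to look and compute and a shell command to move; the robot and the scene stay as the last step left them, time stands still between calls to the robot, and variables do not carry over. Pictures are saved under pics/ and viewed, at most 10 in all, crops included, and the job is handed in when it is done.

```bash
mkdir -p pics; ls
python3 - <<'E'
from cell import robot, imaging
import cv2,numpy as np
for n in("top","side"):
    p,d=imaging.snapshot(n); cv2.imwrite(f"pics/{n}0.png",p[:,:,::-1]); np.savez(f"{n}0.npz",p=p,d=d)
    print(imaging.calibration(n))
s=robot.sense();print(s)
E
```

```text
pics
{'fx': 407.08480151435344, 'fy': 407.08480151435344, 'cx': 254.03685459516663, 'cy': 193.7224826612853, 'k1': -0.040315423234967805, 'origin': array([0.44873511, 0.04723276, 1.08733534]), 'orientation': array([ 0.04389666, -0.69558897,  0.71519137, -0.05225289])}
{'fx': 458.4434691801919, 'fy': 458.4434691801919, 'cx': 253.94116339301254, 'cy': 186.05736831915945, 'k1': -0.043653020805038384, 'origin': array([0.49193611, 0.84711133, 1.0439542 ]), 'orientation': array([ 0.02062693, -0.04432679,  0.93337791, -0.35554935])}
{'clock': 0.1, 'qpos': array([-1.37776571e+00,  2.59293554e-01,  1.53595317e+00,  3.45377820e-05,
        1.34798786e+00, -2.02819881e-01]), 'joint_vel': array([-0.00199073, -0.00108988, -0.00223489,  0.00015282,  0.00178346,
       -0.00129481]), 'tau': array([ 1.03121354e-03, -4.46971858e+01, -2.91245431e+01, -5.48766202e-04,
        6.38389189e-03,  3.45226465e-05]), 'position': array([ 0.21200965, -0.5070013 ,  0.23055342]), 'ee_rot': array([-8.20874109e-04,  9.80477080e-01,  1.96631689e-01,  2.08569883e-05]), 'ft_force': array([-0.07434695, -0.17188036,  0.35374347]), 'moment': array([-0.00103113,  0.02735311, -0.00014341]), 'gripper_force': 0.0, 'width': 0.08553222011115769}
```

View pics/top0.png

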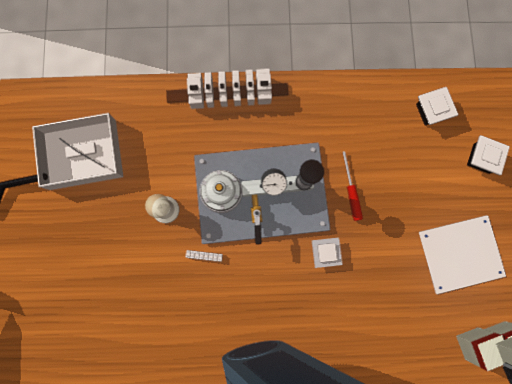

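View pics/side0.png

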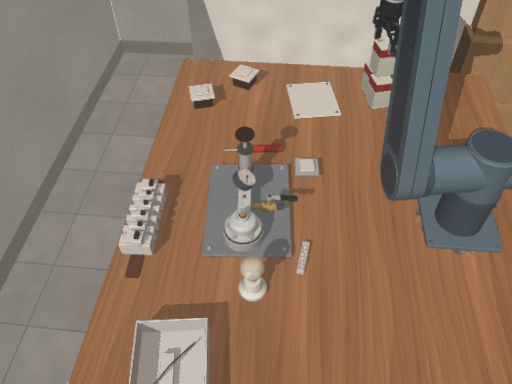

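The top view shows the rig plate with corners around (196,155), (320,145), (328,230) and (203,242). The knob is at (311,171), the pin at (219,187), and the vent handle's black sleeve at (257,232), pointing to -x, so it is open. The switch insert is at (327,252), below the pump.

```bash
cat > h.py <<'E'
import numpy as np,cv2
from scipy.spatial.transform import Rotation as R
from cell import robot, imaging
def cam(n):
    c=imaging.calibration(n);K=np.array([[c['fx'],0,c['cx']],[0,c['fy'],c['cy']],[0,0,1]])
    return K,np.array([c['k1'],0,0,0,0.]),np.array(c['origin']),R.from_quat(np.roll(c['orientation'],-1)).as_matrix()
def rays(n,uv):
    K,D,o,M=cam(n);x=cv2.undistortPoints(np.float64(uv).reshape(-1,1,2),K,D)[:,0]
    return o,np.c_[x,np.ones(len(x))]@M.T
def onplane(n,uv,z):
    o,d=rays(n,uv);return o+d*((z-o[2])/d[:,2])[:,None]
def tri(u1,u2):
    o1,d1=rays("top",[u1]);o2,d2=rays("side",[u2]);A=np.c_[d1[0],-d2[0]]
    t=np.linalg.lstsq(A,o2-o1,rcond=None)[0];a=o1+t[0]*d1[0];b=o2+t[1]*d2[0];return (a+b)/2,np.linalg.norm(a-b)
def cloud(n,d):
    h,w=d.shape;uv=np.stack(np.meshgrid(np.arange(w),np.arange(h)),-1).reshape(-1,2)
    o,r=rays(n,uv);return (o+r*d.reshape(-1,1)).reshape(h,w,3)
def sub(p,x0,x1,y0,y1,f):
    m=np.zeros(p.shape[:2],bool);m[y0:y1,x0:x1]=f[y0:y1,x0:x1];return m
def cen(m):
    k,l,s,c=cv2.connectedComponentsWithStats(m.astype(np.uint8));i=1+np.argmax(s[1:,4]);return c[i],s[i],l==i
E
python3 - <<'E'
from h import *
T=np.load("top0.npz");p=T['p'].astype(int);P=cloud("top",T['d']);V=p.max(2);S=V-p.min(2)
z=P[...,2]
m=sub(p,185,340,135,250,(p[...,2]>p[...,0]-3)&(abs(z-.018)<.012))
c,s,mm=cen(cv2.morphologyEx(m.astype(np.uint8),cv2.MORPH_OPEN,np.ones((3,3)))>0)
cnt=np.argwhere(mm)[:,::-1]; W=onplane("top",cnt,.018)[:,:2]
r=cv2.minAreaRect(np.float32(W*1000));print("plate rect",r,"medz",np.median(z[mm]))
b=np.array(cv2.boxPoints(r));print(b)
k=sub(p,290,335,150,200,(V<60)&(z>.17));c,s,mm=cen(k);print("knob",c,s,onplane("top",[c],.200),np.median(z[mm]))
g=sub(p,245,270,210,250,(V<60));c,s,mm=cen(g);q=np.argwhere(mm)[:,::-1];
W=onplane("top",q,.081)[:,:2];print("sleeve",c,s,W.mean(0),np.median(z[mm]),cv2.minAreaRect(np.float32(W*1000)))
pn=sub(p,208,230,176,198,(S>60));c,s,mm=cen(pn);print("pin",c,s,onplane("top",[c],.114),np.median(z[mm]))
for nm,x0,x1,y0,y1 in(("switch",308,348,232,272),("lamp",140,185,188,228),):
    q=P[y0:y1,x0:x1].reshape(-1,3);q=q[q[:,2]>.012];print(nm,q.min(0),q.max(0))
E
```

```text
plate rect ((554.0159912109375, -68.50695037841797), (133.87759399414062, 177.35513305664062), 4.514066696166992) medz 0.01722999106132428
[[ 480.3056     14.627205]
 [ 494.2641   -162.1778  ]
 [ 627.7264   -151.64111 ]
 [ 613.7679     25.163895]]
knob [311.57834101 171.26267281] [300 160  24  24 434] [[ 0.61697516 -0.09427848  0.2       ]] 0.20225787714615667
sleeve [257.61904762 234.17142857] [255 225   6  19 105] [0.48562322 0.02738446] 0.08538036960383044 ((486.0938415527344, 27.64600372314453), (12.352154731750488, 44.193695068359375), 88.35160827636719)
pin [218.5 186.5] [216 184   6   6  32] [[0.60179372 0.11919834 0.114     ]] 0.11313997493567712
switch [ 0.39887092 -0.18791249  0.01358006] [0.48994923 0.04723276 1.08733534]
lamp [0.44873511 0.04723276 0.01203347] [0.59596124 0.29682481 1.08733534]
```

```bash
python3 -m pendant '[[0,0.05,-0.04,0,0,0,3],[0,0.1,-0.08,0,0,0,6],[0,0.15,-0.12,0,0,0,9],[0,0.2,-0.16,0,0,0,12],[0,0.25,-0.2,0,0,0,15],[0,0.3,-0.24,0,0,0,18.5],[0,0.345,-0.275,0,0,0,18.5],[0,0.39,-0.31,0,0,0,18.5]]'
python3 -m pendant '[[0,0.015,-0.015,0,0,0,0],[0,0.025,-0.025,0,0,0,0],[0,0.025,-0.025,0,0,0,0],[0,0.025,-0.025,0,0,0,0]]'
python3 - <<'E'
from h import *
s=robot.sense();M=R.from_quat(np.roll(s['ee_rot'],-1)).as_matrix();print(s['clock'],s['position'],M.round(3),s['ft_force'],s['width'])
p,d=imaging.snapshot("side");cv2.imwrite("pics/side1.png",cv2.resize(p[100:300,150:350,::-1],(600,600),interpolation=cv2.INTER_CUBIC))
P=np.array([.609,.0154]);y=np.radians(4.2);X=np.array([np.cos(y),np.sin(y)]);Y=np.array([-X[1],X[0]])
v=s['position'][:2]-P;print("tcp in rig",v@X,v@Y)
E
```

```text
clock: 1.1
position: [0.4529, -0.0691, 0.2313]
ee_rot: [0.0, 0.999, 0.036, 0.0]
ft_force: [0.9, -0.2, -0.1]
width: -0.0002
gripper_force: 0.0
clock: 1.6
position: [0.475, -0.0452, 0.2311]
ee_rot: [0.0, 0.999, 0.036, -0.0]
ft_force: [0.6, 0.7, 0.2]
width: 0.0005
gripper_force: 0.0
1.6 [ 0.47502327 -0.04518115  0.23113286] [[ 0.997  0.072 -0.001]
 [ 0.072 -0.997 -0.   ]
 [-0.001  0.    -1.   ]] [0.56145296 0.65917715 0.18690889] 0.00049049365197725
tcp in rig -0.13805378578201596 -0.05060624027747295
```

View pics/side1.png

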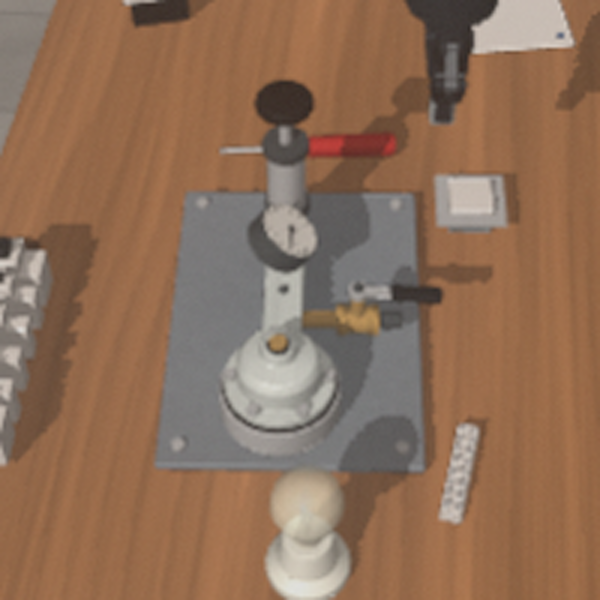

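The arm is clear. The side crop confirms the handle is open (sleeve at (415,294)) and there is free space on its pump side. I'll descend beside the sleeve.

```bash
python3 -m pendant '[[0,-0.003,-0.031,0.03,0,0,0],[0,-0.003,-0.031,0.08,0,0,0],[0,-0.003,-0.031,0.13,0,0,0],[0,-0.003,-0.031,0.155,0,0,0],[0,-0.003,-0.031,0.164,0,0,0],[0,-0.003,-0.031,0.164,0,0,0]]'
python3 -m pendant '[[0,0,-0.009,0,0,0,0],[0,0,-0.0175,0,0,0,0],[0,0,-0.028,0,0,0,0],[0,0.001,-0.0385,0,0,0,0],[0,0.005,-0.049,0,0,0,0],[0,0.009,-0.058,0,0,0,0],[0,0.009,-0.058,0,0,0,0]]'
python3 - <<'E'
from h import *
p,d=imaging.snapshot("side");cv2.imwrite("pics/side2.png",cv2.resize(p[130:280,180:330,::-1],(600,600),interpolation=cv2.INTER_CUBIC))
E
```

```text
clock: 2.4
position: [0.4703, -0.0142, 0.0675]
ee_rot: [0.0, 0.999, 0.036, -0.0]
ft_force: [0.3, -0.8, 0.3]
width: 0.0002
gripper_force: 0.0
clock: 3.28
position: [0.4751, 0.0459, 0.0671]
ee_rot: [-0.0, 0.999, 0.037, -0.0]
ft_force: [0.3, 0.2, -0.1]
width: -0.0001
gripper_force: 0.0
```

View pics/side2.png

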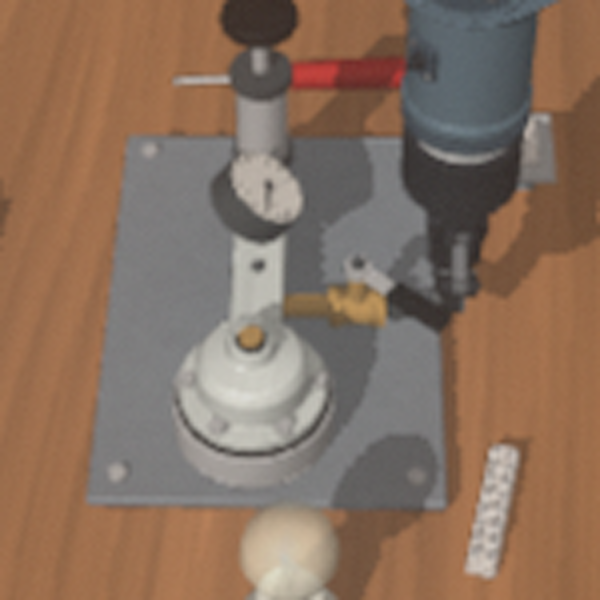

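The handle (sleeve at (420,302)) is following at roughly 35–40°. I'll continue along the arc.

```bash
python3 -m pendant '[[0,0.006,-0.009,0,0,0,0],[0,0.013,-0.017,0,0,0,0],[0,0.02,-0.023,0,0,0,0],[0,0.027,-0.027,0,0,0,0],[0,0.035,-0.0305,0,0,0,0],[0,0.041,-0.031,0,0,0,0],[0,0.041,-0.031,0,0,0,0]]'
python3 -m pendant '[[0,0.002,0,0,0,0,0],[0,0.003,0,0,0,0,0],[0,0.003,0,0,0,0,0]]'
```

```text
clock: 4.2
position: [0.5144, 0.0791, 0.0673]
ee_rot: [-0.0, 0.999, 0.037, 0.0]
ft_force: [-0.2, -0.1, -0.6]
width: 0.0001
gripper_force: 0.1
clock: 4.58
position: [0.516, 0.0792, 0.0672]
ee_rot: [-0.0, 0.999, 0.036, -0.001]
ft_force: [-3.7, 2.5, 1.7]
width: -0.0001
gripper_force: 2.0
```

```bash
python3 -m pendant '[[0,0.002,0,0,0,0,0],[0,0.002,0,0,0,0,0]]'
python3 -m pendant '[[0,0.001,0,0,0,0,0],[0,0.002,0,0,0,0,0],[0,0.002,0,0,0,0,0]]'
python3 - <<'E'
from h import *
p,d=imaging.snapshot("side");cv2.imwrite("pics/side3.png",cv2.resize(p[130:280,180:330,::-1],(600,600),interpolation=cv2.INTER_CUBIC))
E
```

```text
clock: 4.82
position: [0.5161, 0.0792, 0.0671]
ee_rot: [-0.0, 0.999, 0.037, -0.003]
ft_force: [-9.9, 0.6, 6.3]
width: 0.0
gripper_force: 4.8
clock: 5.2
position: [0.5161, 0.0792, 0.067]
ee_rot: [0.0, 0.999, 0.037, -0.004]
ft_force: [-15.6, 0.2, 11.1]
width: -0.0001
gripper_force: 7.6
```

View pics/side3.png

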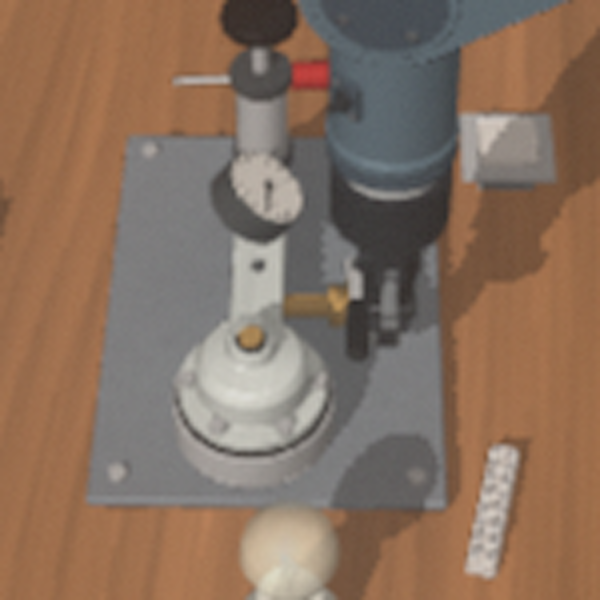

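The handle is hard against its stop and lies across the pipe (sleeve at (357,328)). The rig has not moved. I'll back off, rise and go over the knob.

```bash
python3 -m pendant '[[0,-0.015,0,0,0,0,0],[0,-0.03,0,0,0,0,0],[0,-0.03,0,-0.04,0,0,0],[0,-0.03,0,-0.1,0,0,0],[0,-0.03,0,-0.15,0,0,0],[0,-0.03,0,-0.165,0,0,0],[0,-0.015,0.02,-0.165,0,0,0],[0,0.0,0.05,-0.165,0,0,0]]'
python3 -m pendant '[[0,0.025,0.04,0,0,0,0],[0,0.05,0.08,0,0,0,0],[0,0.075,0.115,0,0,0,0],[0,0.083,0.13,0,0,0,0],[0,0.083,0.13,0,0,0,0],[0,0.083,0.13,0.01,0,0,0],[0,0.083,0.13,0.018,0,0,0],[0,0.083,0.13,0.018,0,0,0]]'
python3 - <<'E'
from h import *
for n in("side","top"):
    p,d=imaging.snapshot(n)
    if n=="side":c1=p[100:300,150:350]
    else:c2=p[100:300,150:350]
cv2.imwrite("pics/c4.png",cv2.resize(np.hstack([c1,c2])[:,:,::-1],(800,400),interpolation=cv2.INTER_CUBIC))
E
```

```text
clock: 6.25
position: [0.5245, 0.0286, 0.2308]
ee_rot: [0.0, 0.999, 0.037, -0.001]
ft_force: [0.7, 0.2, -0.5]
width: -0.0002
gripper_force: 0.0
clock: 7.25
position: [0.6156, -0.093, 0.2134]
ee_rot: [-0.0, 0.999, 0.037, -0.001]
ft_force: [-0.7, 0.1, -0.7]
width: -0.0004
gripper_force: 0.0
```

View pics/c4.png

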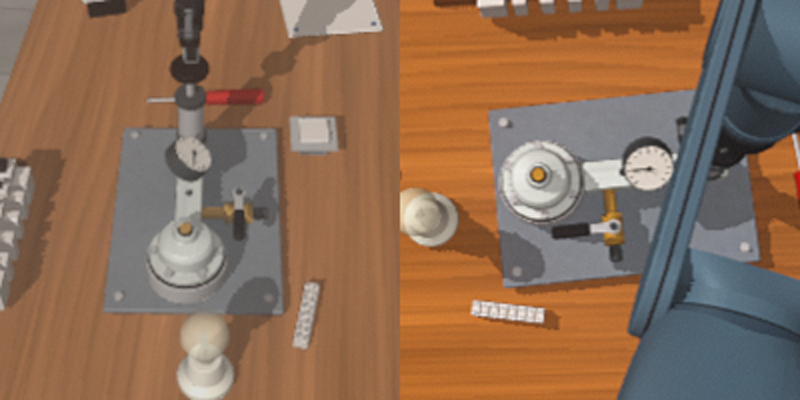

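Both views show the vent across the pipe and the fingertips over the knob, at about (188,65) in the left half. First stroke.

```bash
python3 -m pendant '[[0,0,0,0.009,0,0,0],[0,0,0,0.018,0,0,0],[0,0,0,0.028,0,0,0],[0,0,0,0.037,0,0,0],[0,0,0,0.0395,0,0,0],[0,0,0,0.0395,0,0,0]]'
```

```text
clock: 8.1
position: [0.6172, -0.0942, 0.1768]
ee_rot: [0.0, 0.999, 0.037, 0.001]
ft_force: [-2.1, 1.7, 10.9]
width: 0.0001
gripper_force: 5.5
```

```bash
python3 -m pendant '[[0,0,0,0.002,0,0,0],[0,0,0,0.003,0,0,0],[0,0,0,0.003,0,0,0]]'; python3 -m pendant '[[0,0,0,-0.01,0,0,0],[0,0,0,-0.02,0,0,0],[0,0,0,-0.03,0,0,0],[0,0,0,-0.0405,0,0,0],[0,0,0,-0.0405,0,0,0],[0,0,0,-0.0405,0,0,0]]'
cat > look.py <<'E'
from h import *
import sys
p,d=imaging.snapshot("side");c=p[120:270,180:330]
cv2.imwrite(sys.argv[1],cv2.resize(c[:,:,::-1],(600,600),interpolation=cv2.INTER_CUBIC))
P=cloud("side",d)[205:250,220:265]; print("bell top z",np.nanmax(P[...,2][P[...,2]<.3]))
E
python3 look.py pics/s5.png
```

```text
clock: 8.48
position: [0.6172, -0.0942, 0.1748]
ee_rot: [0.001, 0.999, 0.037, 0.002]
ft_force: [-4.1, 1.6, 15.9]
width: 0.0
gripper_force: 8.2
clock: 9.22
position: [0.616, -0.0941, 0.2115]
ee_rot: [-0.0, 0.999, 0.036, -0.001]
ft_force: [-0.1, -0.1, -0.9]
width: 0.0
gripper_force: 0.0
bell top z 0.11918520814104805
```

View pics/s5.png

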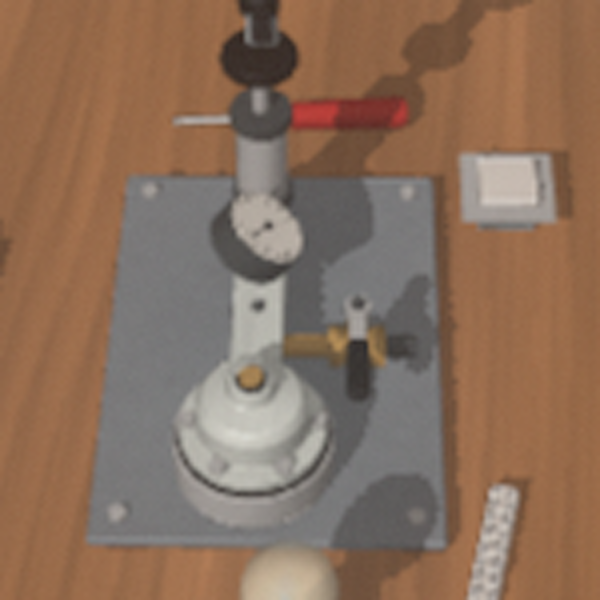

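Stroke 1 was full and the gauge pointer has moved, now pointing lower-left at (262,230). The pin is still in and the knob is back up. More strokes follow, with a pin check after each.

```bash
cat > chk.py <<'E'
from h import *
p,d=imaging.snapshot("side");P=cloud("side",d)[195:250,220:265]; print("bell top z",np.nanmax(P[...,2][P[...,2]<.3]))
E
for i in 1; do :; done
python3 -m pendant '[[0,0,0,0.012,0,0,0],[0,0,0,0.022,0,0,0],[0,0,0,0.032,0,0,0],[0,0,0,0.041,0,0,0],[0,0,0,0.042,0,0,0],[0,0,0,0.042,0,0,0]]'
python3 -m pendant '[[0,0,0,-0.012,0,0,0],[0,0,0,-0.027,0,0,0],[0,0,0,-0.042,0,0,0],[0,0,0,-0.042,0,0,0],[0,0,0,-0.042,0,0,0],[0,0,0,-0.042,0,0,0]]'; python3 chk.py
python3 -m pendant '[[0,0,0,0.012,0,0,0],[0,0,0,0.022,0,0,0],[0,0,0,0.032,0,0,0],[0,0,0,0.041,0,0,0],[0,0,0,0.042,0,0,0],[0,0,0,0.042,0,0,0]]'
python3 -m pendant '[[0,0,0,-0.012,0,0,0],[0,0,0,-0.027,0,0,0],[0,0,0,-0.042,0,0,0],[0,0,0,-0.042,0,0,0],[0,0,0,-0.042,0,0,0],[0,0,0,-0.042,0,0,0]]'; python3 chk.py
```

```text
clock: 10.02
position: [0.6172, -0.0945, 0.1747]
ee_rot: [0.001, 0.999, 0.037, 0.002]
ft_force: [-7.1, 2.4, 26.3]
width: -0.0002
gripper_force: 13.1
clock: 10.78
position: [0.616, -0.094, 0.2112]
ee_rot: [-0.0, 0.999, 0.036, -0.001]
ft_force: [-0.6, 0.1, 0.9]
width: -0.0001
gripper_force: 0.0
bell top z 0.11736543223995488
clock: 11.58
position: [0.6174, -0.0945, 0.1747]
ee_rot: [0.001, 0.999, 0.037, 0.002]
ft_force: [-7.1, 1.6, 25.1]
width: -0.0004
gripper_force: 12.6
clock: 12.32
position: [0.6161, -0.094, 0.2113]
ee_rot: [-0.0, 0.999, 0.036, -0.001]
ft_force: [0.1, 0.9, -0.5]
width: 0.0
gripper_force: 0.0
bell top z 0.1190218869430888
```

Three full strokes so far, with slightly less overdrive from here.

```bash
python3 -m pendant '[[0,0,0,0.012,0,0,0],[0,0,0,0.022,0,0,0],[0,0,0,0.032,0,0,0],[0,0,0,0.04,0,0,0],[0,0,0,0.04,0,0,0],[0,0,0,0.04,0,0,0]]'
python3 -m pendant '[[0,0,0,-0.012,0,0,0],[0,0,0,-0.026,0,0,0],[0,0,0,-0.04,0,0,0],[0,0,0,-0.04,0,0,0],[0,0,0,-0.04,0,0,0],[0,0,0,-0.04,0,0,0]]'; python3 chk.py
```

```text
clock: 13.12
position: [0.6173, -0.0944, 0.1748]
ee_rot: [0.001, 0.999, 0.037, 0.002]
ft_force: [-3.8, 1.0, 15.2]
width: -0.0
gripper_force: 7.9
clock: 13.88
position: [0.616, -0.094, 0.2113]
ee_rot: [-0.0, 0.999, 0.036, -0.001]
ft_force: [0.1, -0.3, 0.5]
width: 0.0001
gripper_force: 0.0
bell top z 0.11717864641731734
```

```bash
python3 -m pendant '[[0,0,0,0.012,0,0,0],[0,0,0,0.022,0,0,0],[0,0,0,0.032,0,0,0],[0,0,0,0.04,0,0,0],[0,0,0,0.04,0,0,0],[0,0,0,0.04,0,0,0]]'
python3 -m pendant '[[0,0,0,-0.012,0,0,0],[0,0,0,-0.026,0,0,0],[0,0,0,-0.04,0,0,0],[0,0,0,-0.04,0,0,0],[0,0,0,-0.04,0,0,0],[0,0,0,-0.04,0,0,0]]'; python3 look.py pics/s6.png
```

```text
clock: 14.68
position: [0.6173, -0.0945, 0.1748]
ee_rot: [0.001, 0.999, 0.037, 0.002]
ft_force: [-3.7, 0.7, 15.9]
width: -0.0002
gripper_force: 7.8
clock: 15.42
position: [0.6159, -0.094, 0.2112]
ee_rot: [-0.0, 0.999, 0.036, -0.001]
ft_force: [-0.9, 0.1, 0.8]
width: -0.0001
gripper_force: 0.0
bell top z 0.14023144518046715
```

View pics/s6.png

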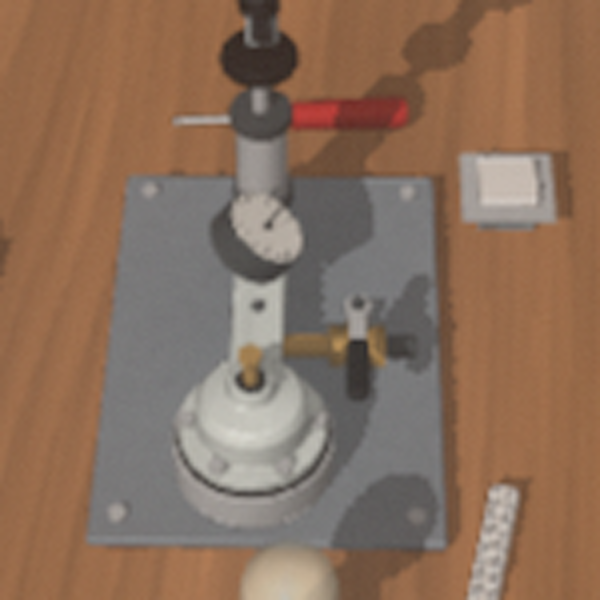

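The pin has popped out: its cap is at (250,353), 23 mm higher than before (about 22 mm expected). The vent is still across the pipe and the rig is unmoved. I'll retreat upward and hand in.

```bash
python3 -m pendant '[[0,0,0,-0.02,0,0,0],[0,0,0,-0.05,0,0,0],[0,0,0,-0.07,0,0,0],[0,0,0,-0.07,0,0,0],[0,0,0,-0.07,0,0,0]]'; python3 chk.py; python3 -c "
from h import *
p,d=imaging.snapshot('side');z=cloud('side',d)[125:145,233:258,2];print('knob z',np.percentile(z[(z>.12)&(z<.25)],[50,90]))
print(robot.finish_job())"
```

```text
clock: 16.1
position: [0.616, -0.094, 0.281]
ee_rot: [-0.0, 0.999, 0.036, -0.001]
ft_force: [0.4, 0.0, -0.7]
width: -0.0002
gripper_force: 0.0
bell top z 0.13911738678627972
knob z [0.20214064 0.20549335]
the job is handed in; nothing more can be done
None
```

Job handed in at about 16 s: the vent is shut against its stop, the indicator pin popped fully out on the fifth full stroke, and the knob is released and all the way up, with the rig unmoved in the camera views.

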